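# Lay out the next painting set on the bauble drying board

### The job

Lay out the next painting set on the drying board, each piece upright and centred on its dark cork spot: first the wooden pedestal between the two swirl-painted pattern baubles, then the white bauble on the middle of its top. The plain blue bauble goes in front of (on the robot's side of) the blue pattern, the plain red one in front of the red pattern, and the green one between those two. The baubles are glass, so set them down rather than drop them, and leave the paint jar and the brush where they are.

Things in the scene. Friction and masses are not known exactly. Their poses are not given: they have to be found in the camera images.
- blue_bauble: Loose glass bauble, plain glossy blue: a 50 mm ball on a 12 mm thick stem in a round steel foot (44 mm diameter, 8 mm thick); 75 mm tall, about 90 g, heavy at the foot. Stands on the table to the robot's right at the start. Origin: centre of the foot's underside, z up; the ball's centre is 50 mm above it.
- red_bauble: Loose glass bauble, plain glossy red: a 50 mm ball on a 12 mm thick stem in a round steel foot (44 mm diameter, 8 mm thick); 75 mm tall, about 90 g, heavy at the foot. Stands on the table to the robot's right at the start. Origin: centre of the foot's underside, z up; the ball's centre is 50 mm above it.
- green_bauble: Loose glass bauble, plain glossy green: a 50 mm ball on a 12 mm thick stem in a round steel foot (44 mm diameter, 8 mm thick); 75 mm tall, about 90 g, heavy at the foot. Stands on the table to the robot's right at the start. Origin: centre of the foot's underside, z up; the ball's centre is 50 mm above it.
- white_bauble: Loose glass bauble, plain glossy white: a 50 mm ball on a 12 mm thick stem in a round steel foot (44 mm diameter, 8 mm thick); 75 mm tall, about 90 g, heavy at the foot. Stands on the table to the robot's right at the start. Origin: centre of the foot's underside, z up; the ball's centre is 50 mm above it.
- pedestal: Loose upright round pedestal of dark brown wood with two thin brass bands, 56 mm diameter, 50 mm tall, flat top, about 90 g. Stands on the table at the start, to the robot's right. Origin: centre of its underside, z up.
- board: Fixed drying board of wooden planks, 208 mm deep (x), 360 wide (y), top 18 mm above the table, blue tape along its front edge (robot's side). Origin: centre of its underside; x to the rear, away from the robot, y left. Flat dark cork spots, 60 mm: front row x = -55, y = -115, 0, 115 mm; rear row x = 55, y = 0, midway between the patterns (x = 55, y = -115 and 115, either colour either side).
- blue_master: Fixed pattern bauble, blue with white swirls: 50 mm ball, 75 mm tall, on a square black foot 56 mm wide. Stands at the left or right end of the board's rear row. Origin: centre of the foot's underside, on the board's top; axes parallel to the board's (x to the rear, y left, z up). The dark cork spot in front of it is centred 110 mm from its origin along -x.
- red_master: Fixed pattern bauble, red with white swirls: 50 mm ball, 75 mm tall, on a square black foot 56 mm wide. Stands at the left or right end of the board's rear row. Origin: centre of the foot's underside, on the board's top; axes parallel to the board's (x to the rear, y left, z up). The dark cork spot in front of it is centred 110 mm from its origin along -x.
- paint_jar: Bystander: loose jar of orange paint with a blue cap, 56 mm diameter, 70 mm tall, standing between and beyond the loose pieces and the board. Origin: centre of its underside.
- brush: Bystander: loose paint brush about 170 mm long, lying on the table beyond the loose pieces. Origin: near the middle of its length, on the table; its x axis runs along it towards the bristles.
Things that resemble listed ones, but are neither listed nor needed, are in the scene too. There is more than one size of the green_bauble; the one meant has the size given above.

How it is judged (in metres and radians):
On the way, in this order (a step that is already met when the one before it is completed fails the run):
1. the pedestal stands released on the spot between the two pattern baubles (x of pedestal in the frame of board between 0.04 and 0.07 m and y of pedestal in the frame of board between -0.015 and 0.015 m and z of pedestal in the frame of board between 0.013 and 0.023 m and angle between pedestal's own z axis and vertical below 0.12 rad and linear speed of pedestal below 0.03 m/s and contact force between pedestal and the fingers below 0.1 N), for 0.2 s.
2. the white bauble stands released on top of the pedestal (all of step 1 and z of white_bauble in the frame of pedestal between 0.044 and 0.056 m and horizontal distance between white_bauble and pedestal below 0.012 m and angle between white_bauble's own z axis and vertical below 0.12 rad and linear speed of white_bauble below 0.03 m/s and contact force between white_bauble and the fingers below 0.1 N), for 0.2 s.
At the end, for the whole second after the job is handed in: Pedestal on the rear spot between the patterns, blue and red in front of their own colour's pattern, green on the front middle spot (each within 15 mm along each board axis), white on the pedestal within 12 mm of its axis; all upright within 0.12 rad, at rest, released (x of pedestal in the frame of board between 0.04 and 0.07 m and y of pedestal in the frame of board between -0.015 and 0.015 m and z of pedestal in the frame of board between 0.013 and 0.023 m and angle between each of pedestal, white_bauble, blue_bauble, red_bauble, green_bauble's own z axis and vertical below 0.12 rad and linear speed of each of pedestal, white_bauble, blue_bauble, red_bauble, green_bauble below 0.03 m/s and z of white_bauble in the frame of pedestal between 0.044 and 0.056 m and horizontal distance between white_bauble and pedestal below 0.012 m and x of blue_bauble in the frame of blue_master between -0.125 and -0.095 m and y of blue_bauble in the frame of blue_master between -0.015 and 0.015 m and z of blue_bauble in the frame of blue_master between -0.005 and 0.005 m and x of red_bauble in the frame of red_master between -0.125 and -0.095 m and y of red_bauble in the frame of red_master between -0.015 and 0.015 m and z of red_bauble in the frame of red_master between -0.005 and 0.005 m and x of green_bauble in the frame of board between -0.07 and -0.04 m and y of green_bauble in the frame of board between -0.015 and 0.015 m and z of green_bauble in the frame of board between 0.013 and 0.023 m); the robot touches nothing.
It fails at once if a bauble is dropped: it falls free of the fingers from more than about 25 mm ((linear speed of blue_bauble above 0.7 m/s and contact force between blue_bauble and the fingers below 0.05 N) or (linear speed of red_bauble above 0.7 m/s and contact force between red_bauble and the fingers below 0.05 N) or (linear speed of green_bauble above 0.7 m/s and contact force between green_bauble and the fingers below 0.05 N) or (linear speed of white_bauble above 0.7 m/s and contact force between white_bauble and the fingers below 0.05 N)).
It fails at once if the paint jar or the brush is moved by more than 15 mm (distance of any of paint_jar, brush from where it was at the start of the episode above 0.015 m).
It also fails if it takes over 141 s, if anything falls off the work surface, if the arm or the gripper's body presses on something with over 40 N, if the wrist force passes 120 N, or if a joint passes its speed limit or range.

### The arm

A 6-joint arm with a two-finger parallel gripper is mounted at the origin on the work surface. World frame = base frame: x ahead of the robot, y to its left, z up, the work surface at z = 0. Lengths are in mm, angles in rad, forces in N, time in s.
With the tool pointing down it reaches from about 350 to 975 mm from the base axis. Payload 7.1 kg.
Tool frame: the origin (TCP) lies on the centre line of the jaws, within the pads' length; the fingertips stand 19 mm ahead of it and the grasp point (between the pads) is the TCP; z points along the fingers, y is the line along which they close (so a half turn about z gives the same grasp; the last joint's range is limited). The gripper opens to 88 mm and grips with 3 to 60 N. Pads are 20 mm wide; open, the fingers measure 115 mm over their backs; the gripper's body (75 mm by 178 mm) begins 61 mm behind the grasp point.
Start: joints at [-1.237, 0.423, 1.63, -0, 1.089, -0.019], TCP at [215.971, -586.482, 241.675] pointing down, gripper open.
Joint ranges: [-3, 3], [-0.9, 2.11], [0.09, 2.58], [-1.31, 4.45], [0.11, 2.69], [-2.54, 2.54]. Speed limits (rad/s): [2.39, 2.39, 3.01, 3.14, 3.14, 3.14].

### API

Orientations are given as a unit quaternion [x, y, z, w].
In Python, from rig import status, eyes, ticket, spot_in gives the robot as it stands.
- The arm moves only by the shell command python3 -m pendant 'ROWS'. ROWS is a JSON object of lists of equal length, an entry for each row: "xyz": the shift along the tool's x, y, z in cm, a list of three; "delta_rot": the turn, a rotation vector about the tool's x, y, z in degrees, a list of three; "grip": the closure, from 0 (fully open) to 1 (shut). In form: {"xyz": [[x, y, z], ...], "delta_rot": [[wx, wy, wz], ...], "grip": [grip, ...]}. A call has 1 to 12 rows; each row is the pose to reach, as a shift and turn from the pose commanded when the call began, along the tool's axes at that moment; what a row does not reach only later rows make up. A row lasts 1/8 s, in which the tool goes at most 62.5 mm and 10.7 degrees, less where a joint would pass 70% of its speed; a pose out of reach is approached as far as the arm can. A call with a gripper value outside its range is refused whole. The fingers move at their own pace and stop on an object; the grip force is fixed at half the most. Time passes only in rows, so rows that repeat a pose let the fingers close. It gives the time, the measured TCP pose, the force, the opening and the grip force at its end, in the units of the state.
- status.read_state(): the state, without advancing time (a new reading comes with each control period).
- eyes.snapshot(name): name is "side" or "top" or "wrist"; returns (picture, depth): 384x512x3 uint8, red, green, blue; 384x512 float32, mm along the optical axis (not along the pixel's ray), 0 where there is no reading.
- eyes.get_calibration(name): a dict with "fovy" (degrees; the focal length in pixels is half the picture's height over the tangent of half this angle, whatever the lens; pixels are square), "cx", "cy" (the principal point, pixels), "position" and "attitude" of the camera in the world. Camera axes: x right, y up, looking along -z (the intrinsics and any distortion apply to the point x, -y, -z); pixel columns grow to the right and rows downward; lengths in mm; the calibration is good to about 2 mm. A picture is of the moment at which its call begins: read the wrist's pose just before it. get_calibration takes no time and is no camera call; for the wrist camera it gives the pose at the moment of the call.
- ticket.hand_in(): hands the job in; it is judged then, once.
Trained networks look in the newest picture that a camera, given by its name, has taken for a name from the list of things; names that differ only in an ending like _2 or _b are one class to them, and where a whole thing is asked for, a point or a joint stands for the part that bears it (a point fixed in the world has none). Each returns a list of dicts, best first, with "confidence" (0 to 1); they miss things now and then, are a little off and sometimes report something else, mostly with a low value. They report only what shows in the picture. A call takes as long as a camera call. They do not tell look-alikes from the thing itself.
- spot_in(name, camera): "at" ([x, y, z] in mm, in world coordinates, good to about 4 mm: the middle of the surface that is visible of it).
The state is a dict: "time_s": time; "joints": joint angles; "joint_velocities": joint speeds; "joint_efforts": joint torques, N m; "eef_pos": TCP position; "tool_rot": TCP orientation; "contact_force": force on the tool from outside, world axes, zero at the start; "wrist_torque": the same for the moment, N m; "width": finger opening in mm; "gripper_force": force on a finger pad.
Only numpy, scipy, OpenCV 4.12 (cv2) and the standard library are available. Lean on these libraries where they do the work, as an engineer would, in place of code of your own. Each camera call takes 0.05 s, during which the arm holds its last target. There are 200 camera calls.

## Working session

There is one attempt and no reset: what is moved stays moved. The work goes in short steps, Python scripts to look and compute and a shell command to move; the robot and the scene stay as the last step left them, time stands still between calls to the robot, and variables do not carry over. Pictures are saved under pics/ and viewed, at most 14 in all, crops included, and the job is handed in when it is done.

```bash
ls; mkdir -p pics; cat > h.py <<'E'
import numpy as np, cv2
from rig import status, eyes, ticket, spot_in
from scipy.spatial.transform import Rotation as R
def cal(n):
    c=eyes.get_calibration(n); return c
def world(n,d,c=None):
    c=c or cal(n); h,w=d.shape
    f=h/2/np.tan(np.radians(c["fovy"])/2)
    v,u=np.mgrid[:h,:w]
    x=(u-c["cx"])/f*d; y=(v-c["cy"])/f*d
    P=np.stack([x,-y,-d],-1)
    a=np.array(c["attitude"]); M=R.from_quat(a).as_matrix() if a.size==4 else a.reshape(3,3)
    return P@M.T+np.array(c["position"])
E
python3 - <<'E'
from h import *
s=status.read_state(); print(s)
for n in ("top","side"):
    print(cal(n)); p,d=eyes.snapshot(n); cv2.imwrite(f"pics/{n}0.png",p[:,:,::-1]); np.save(f"{n}0.npy",d)
    for o in ["blue_bauble","red_bauble","green_bauble","white_bauble","pedestal","board","blue_master","red_master","paint_jar","brush"]:
        print(n,o,[(np.round(q["at"]).tolist(),round(q["confidence"],2)) for q in spot_in(o,n)])
E
```

```text
pics
{'time_s': 0.0, 'joints': array([-1.23696818e+00,  4.23824688e-01,  1.63065843e+00, -3.32853794e-05,
        1.08857785e+00, -1.90135840e-02]), 'joint_velocities': array([-0.00010432, -0.00128302,  0.00061112, -0.00101288, -0.00019157,
       -0.00094839]), 'joint_efforts': array([-3.21333922e-03, -5.44629192e+01, -2.73668039e+01,  6.42452622e-02,
        2.27581593e-02, -1.30816325e-04]), 'eef_pos': array([ 215.82145064, -586.01683702,  240.92415302]), 'tool_rot': array([ 9.84476539e-01,  1.75514685e-01, -1.29642049e-04, -7.22770214e-04]), 'contact_force': array([ 0.63105856, -0.19981076, -0.31896032]), 'wrist_torque': array([0.00371456, 0.0316813 , 0.02410443]), 'gripper_force': 0.0, 'width': 87.84667068077837}
{'fovy': 44.65944602643656, 'cx': 255.90258573755926, 'cy': 188.5825995325404, 'position': array([ 450.2850335 ,  -27.74471536, 1136.75969417]), 'attitude': array([-0.02960084,  0.02013625,  0.71507799, -0.69812734])}
top blue_bauble [([564.0, -282.0, 68.0], 0.98)]
top red_bauble [([435.0, -235.0, 65.0], 0.82), ([565.0, -279.0, 66.0], 0.3)]
top green_bauble [([348.0, -1
[... 503 characters left out ...]
, 'position': array([ 383.01763865, -812.80041105,  688.08952349]), 'attitude': array([ 0.42661897, -0.04854836, -0.08675868,  0.89895064])}
side blue_bauble [([559.0, -297.0, 59.0], 0.91)]
side red_bauble [([436.0, -248.0, 57.0], 0.81)]
side green_bauble [([341.0, -180.0, 72.0], 0.78), ([450.0, -126.0, 51.0], 0.67), ([651.0, 282.0, 56.0], 0.38)]
side white_bauble [([583.0, -190.0, 52.0], 0.57)]
side pedestal [([451.0, -376.0, 50.0], 0.8)]
side board [([562.0, 158.0, 20.0], 0.65), ([710.0, -131.0, 44.0], 0.63)]
side blue_master [([650.0, 283.0, 54.0], 0.68)]
side red_master [([618.0, 56.0, 52.0], 0.66)]
side paint_jar [([711.0, -130.0, 45.0], 0.94)]
side brush [([711.0, -257.0, 14.0], 0.74)]
```

View pics/top0.png

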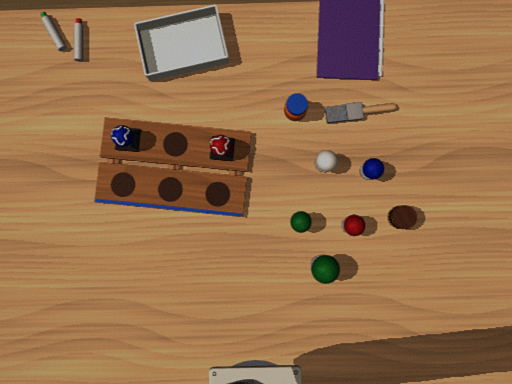

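View pics/side0.png

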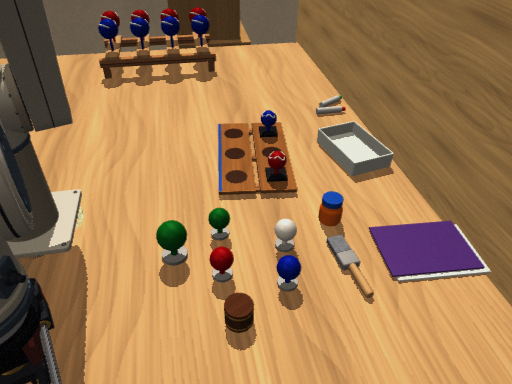

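The top view shows the blue pattern at (124,138), the red pattern at (221,147), and the cork spots at (175,144), (123,184), (170,189) and (217,194). The loose pieces are white (326,161), blue (373,169), red (354,225) and the pedestal (403,217). The two greens are at (301,222), small, and (326,268), large. I'll measure both greens and confirm in a crop.

```bash
cat > m.py <<'E'
from h import *
from scipy.optimize import least_squares
def sphere(P,at,r=None,rad=40):
    q=P.reshape(-1,3); q=q[(np.hypot(*(q[:,:2]-at[:2]).T)<rad)&(q[:,2]>35)]
    f=lambda x:np.linalg.norm(q-x[:3],axis=1)-(x[3] if r is None else r)
    s=least_squares(f,[at[0],at[1],50,25],loss="soft_l1",f_scale=1.)
    return np.round(s.x,1),len(q),q[:,2].max().round(1)
E
python3 - <<'E'
from m import *
obj=dict(blue=(564,-282),red=(435,-235),gS=(448,-114),gB=(345,-165),white=(587,-177),bm=(650,285),rm=(621,58))
for n in ("top","side"):
    d=np.load(n+"0.npy"); P=world(n,d); P[d==0]=np.nan
    im=cv2.imread(f"pics/{n}0.png")
    for k,a in obj.items(): print(n,k,*sphere(np.nan_to_num(P),a))
    z=np.nan_to_num(P[...,2]); xy=np.nan_to_num(P[...,:2])
    # pedestal
    m=(abs(z-50)<5)&(np.hypot(xy[...,0]-453,xy[...,1]+350)<50)
    p=xy[m].astype(np.float32); print(n,"ped",cv2.minEnclosingCircle(p),p.mean(0),np.median(z[m]))
    for nm,a,h in (("jar",(712,-110),60),):
        m=(z>h)&(np.hypot(xy[...,0]-a[0],xy[...,1]-a[1])<50);print(nm,xy[m].mean(0))
    # cork
    g=im.max(2); m=((g<75)&(abs(z-18)<6)).astype(np.uint8)
    c,l,st,ce=cv2.connectedComponentsWithStats(m)
    for i in range(1,c):
        if st[i,4]>150: print("cork",st[i].tolist(),xy[l==i].mean(0).round(1),np.median(z[l==i]).round(1))
im=cv2.imread("pics/side0.png")[180:320,130:330]; cv2.imwrite("pics/c.png",cv2.resize(im,None,fx=4,fy=4,interpolation=2))
E
```

```text
top blue [ 568.1 -286.8   49.5   24.6] 369 79.2
top red [ 437.3 -237.9   50.1   24.3] 367 78.6
top gS [ 448.5 -114.7   50.    24.3] 359 77.9
top gB [ 340.2 -165.7   65.1   31.8] 649 99.2
top white [ 589.8 -178.8   49.8   24.5] 358 78.1
top bm [656.9 294.7  68.2  24.4] 378 95.3
top rm [628.8  66.6  68.   24.6] 363 95.5
top ped ((453.06640625, -355.039794921875), 28.58466339111328) [ 454.1099  -355.27393] 49.04938407294685
jar [ 721.05432629 -112.29659976]
cork [138, 10, 77, 22, 174] [952.3 173.6] 17.9
cork [133, 129, 23, 23, 318] [653.2 252.4] 17.6
cork [164, 132, 24, 24, 445] [643.  179.9] 17.6
cork [230, 139, 20, 22, 290] [625.   23.7] 17.5
cork [111, 172, 24, 25, 454] [547.7 307.5] 17.7
cork [158, 177, 24, 25, 457] [533.6 193.6] 17.7
cork [206, 182, 24, 24, 466] [519.6  79.2] 17.8
side blue [ 566.3 -287.    50.4   24.7] 475 77.1
side red [ 435.7 -238.3   50.7   24.6] 458 76.4
side gS [ 446.9 -115.2   50.7   24.6] 365 77.9
side gB [ 338.5 -166.1   65.7   32.1] 732 99.5
side white [ 588.1 -179.1   50.4   24.8] 387 76.8
side bm [656.2 294.3  68.9  24.8] 214 94.5
side rm [627.6  67.2  68.1  25.5] 285 94.5
side ped ((451.39605712890625, -357.0489807128906), 28.51329231262207) [ 451.52875 -359.12396] 50.25835319883129
jar [ 717.98729996 -117.93123746]
cork [225, 148, 19, 11, 157] [531.3 193. ] 18.8
cork [226, 171, 20, 12, 192] [516.7  78.2] 19.0
cork [8, 213, 50, 29, 175] [ 29.  -53.2] 19.0
```

View pics/c.png

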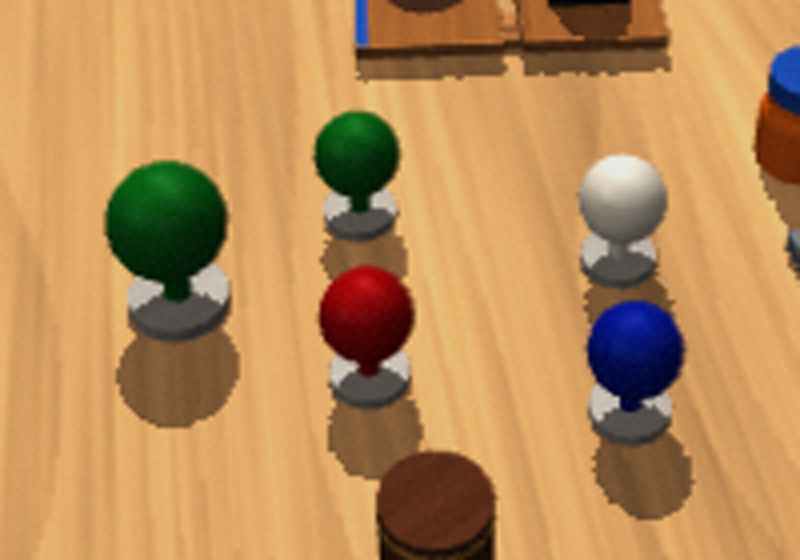

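The crop shows two greens: the large one at top (326,268), ball about 64 mm and centre at 65 mm height, and the small one at top (301,222), ball about 49 mm and centre at 50 mm. The small one matches the 50 mm ball and 75 mm height given, and it is the same size as red and white, so it is the one meant. 

Next I turn the tool to line up with the board (yaw −7.1°) and move above the pedestal.

```bash
cat > go.py <<'E'
# usage: go.py x y z -> shift in tool axes (cm) from measured pose, and turn to board-aligned (deg)
import sys
from h import *
s=status.read_state(); M=R.from_quat(s["tool_rot"])
t=np.array([float(v) for v in sys.argv[1:4]])
print("shift",np.round(M.inv().apply(t-s["eef_pos"])/10,2),"at",s["eef_pos"].round(1),"w",round(s["width"],1),"gf",round(s["gripper_force"],1),"t",s["time_s"])
a=np.radians(-7.1); G=R.from_matrix(np.column_stack([[np.cos(a),np.sin(a),0],[np.sin(a),-np.cos(a),0],[0,0,-1]]))
print("turn",np.round((M.inv()*G).as_rotvec(degrees=True),2), "j6",s["joints"][5].round(2))
E
python3 go.py 452.5 -356 160
python3 -m pendant '{"xyz":[[5,-2.2,1.5],[10,-4.5,3],[15,-6.7,4],[20,-9,5.5],[25,-11.2,7],[30.15,-13.4,8.1],[30.15,-13.4,8.1],[30.15,-13.4,8.1],[30.15,-13.4,8.1]],"delta_rot":[[0,0,5],[0,0,10],[0,0,15],[0,0,20],[0,0,25],[0,0,27.3],[0,0,27.3],[0,0,27.3],[0,0,27.3]],"grip":[0,0,0,0,0,0,0,0,0]}'
python3 go.py 452.5 -356 30
```

```text
shift [ 30.16 -13.46   8.17] at [ 216.  -586.5  241.7] w 87.6 gf 0.0 t 1.1
turn [-0.    0.   27.31] j6 -0.02
time_s: 2.22
eef_pos: [451.9, -357.7, 161.0]
tool_rot: [0.998, -0.062, 0.0, 0.0]
contact_force: [-0.5, -1.0, 0.1]
width: 88.1
gripper_force: 0.0
shift [ 0.04 -0.18 13.1 ] at [ 451.9 -357.7  161. ] w 88.1 gf 0.0 t 2.225
turn [ 0.02 -0.02 -0.06] j6 1.01
```

```bash
python3 -m pendant '{"xyz":[[0,-0.1,4],[0,-0.1,8],[0,-0.1,11],[0,-0.1,12.6],[0,-0.1,13.1],[0,-0.1,13.1],[0,-0.1,13.1],[0,-0.1,13.1],[0,-0.1,13.1],[0,-0.1,13.1],[0,-0.1,13.1],[0,-0.1,13.1]],"delta_rot":[[0,0,0],[0,0,0],[0,0,0],[0,0,0],[0,0,0],[0,0,0],[0,0,0],[0,0,0],[0,0,0],[0,0,0],[0,0,0],[0,0,0]],"grip":[0,0,0,0,0,0,0.4,0.4,0.4,0.4,0.4,0.4]}'
python3 go.py 452.5 -356 30
```

```text
time_s: 3.72
eef_pos: [452.9, -355.7, 30.0]
tool_rot: [0.998, -0.062, 0.0, 0.0]
contact_force: [-0.5, 0.7, 6.7]
width: 55.4
gripper_force: 30.0
shift [-0.04  0.04  0.  ] at [ 452.9 -355.7   30. ] w 55.4 gf 30.0 t 3.725
turn [ 0.01 -0.02  0.02] j6 1.01
```

```bash
python3 -m pendant '{"xyz":[[0,0,-2],[0,0,-5],[0,0,-8],[0,0,-11],[0,0,-12],[0,0,-12],[0,0,-12]],"delta_rot":[[0,0,0],[0,0,0],[0,0,0],[0,0,0],[0,0,0],[0,0,0],[0,0,0]],"grip":[0.4,0.4,0.4,0.4,0.4,0.4,0.4]}'
python3 go.py 642.3 180.2 150
```

```text
time_s: 4.6
eef_pos: [452.1, -355.1, 148.6]
tool_rot: [0.998, -0.062, -0.001, -0.001]
contact_force: [0.1, 0.2, -1.2]
width: 55.4
gripper_force: 30.0
shift [ 12.27 -55.46  -0.1 ] at [ 452.1 -355.1  148.6] w 55.4 gf 30.0 t 4.6
turn [-0.06  0.09  0.02] j6 1.01
```

```bash
python3 -m pendant '{"xyz":[[0.7,-3,-0.1],[1.8,-8,-0.1],[3.1,-14,-0.1],[4.4,-20,-0.1],[5.8,-26,-0.1],[7.1,-32,-0.1],[8.4,-38,-0.1],[9.7,-44,-0.1],[11,-50,-0.1],[12,-54,-0.1],[12.25,-55.4,-0.1],[12.25,-55.4,-0.1]],"delta_rot":[[0,0,0],[0,0,0],[0,0,0],[0,0,0],[0,0,0],[0,0,0],[0,0,0],[0,0,0],[0,0,0],[0,0,0],[0,0,0],[0,0,0]],"grip":[0.4,0.4,0.4,0.4,0.4,0.4,0.4,0.4,0.4,0.4,0.4,0.4]}'
python3 go.py 642.3 180.2 48.5
```

```text
time_s: 6.1
eef_pos: [641.9, 179.2, 149.3]
tool_rot: [0.998, -0.061, -0.001, 0.0]
contact_force: [-0.7, 0.3, -1.4]
width: 55.7
gripper_force: 30.0
shift [ 0.05 -0.12 10.08] at [641.9 179.2 149.3] w 55.7 gf 30.0 t 6.1
turn [0.06 0.12 0.08] j6 1.95
```

```bash
python3 -m pendant '{"xyz":[[0,0,3],[0,0,6],[0,0,8],[0,0,9.3],[0,0,10],[0,0,10.1],[0,0,10.1],[0,0,10.1]],"delta_rot":[[0,0,0],[0,0,0],[0,0,0],[0,0,0],[0,0,0],[0,0,0],[0,0,0],[0,0,0]],"grip":[0.4,0.4,0.4,0.4,0.4,0.4,0.4,0.4]}'
python3 go.py 642.3 180.2 48
```

```text
time_s: 7.1
eef_pos: [643.1, 179.3, 50.4]
tool_rot: [0.998, -0.062, 0.001, -0.0]
contact_force: [-0.5, -0.8, -1.0]
width: 55.6
gripper_force: 30.0
shift [-0.09 -0.08  0.24] at [643.1 179.3  50.4] w 55.6 gf 30.0 t 7.1
turn [-0.02 -0.06  0.02] j6 1.95
```

```bash
python3 -m pendant '{"xyz":[[0,-0.1,0.1],[0,-0.1,0.2],[0,-0.1,0.2],[0,-0.1,0.2],[0,-0.1,0.2],[0,-0.1,0.2],[0,-0.1,0.2],[0,-0.1,-3],[0,-0.1,-7],[0,-0.1,-11],[0,-0.1,-11.5],[0,-0.1,-11.5]],"delta_rot":[[0,0,0],[0,0,0],[0,0,0],[0,0,0],[0,0,0],[0,0,0],[0,0,0],[0,0,0],[0,0,0],[0,0,0],[0,0,0],[0,0,0]],"grip":[0.4,0.4,0.4,0.15,0.15,0.15,0.15,0.15,0.15,0.15,0.15,0.15]}'
python3 go.py 589 -179 165
```

```text
time_s: 8.6
eef_pos: [642.5, 180.0, 164.4]
tool_rot: [0.998, -0.062, -0.0, 0.0]
contact_force: [0.3, 0.2, -0.3]
width: 74.9
gripper_force: 0.0
shift [-0.88 36.29 -0.06] at [642.5 180.  164.4] w 74.9 gf 0.0 t 8.6
turn [0.   0.01 0.01] j6 1.95
```

Next I go above the white bauble and check the pedestal with the cameras once the arm is clear.

```bash
python3 -m pendant '{"xyz":[[0,4,0],[-0.2,10,0],[-0.4,16,0],[-0.5,22,0],[-0.7,28,0],[-0.8,33,0],[-0.9,36.3,0],[-0.9,36.3,0],[-0.9,36.3,0]],"delta_rot":[[0,0,0],[0,0,0],[0,0,0],[0,0,0],[0,0,0],[0,0,0],[0,0,0],[0,0,0],[0,0,0]],"grip":[0,0,0,0,0,0,0,0,0]}'
cat > ped.py <<'E'
from h import *
import sys
for n in ("top","side"):
    p,d=eyes.snapshot(n); cv2.imwrite(f"pics/{n}{sys.argv[1]}.png",p[:,:,::-1])
    P=np.nan_to_num(world(n,d)); z=P[...,2]; xy=P[...,:2]
    m=(abs(z-68)<4)&(np.hypot(xy[...,0]-642,xy[...,1]-180)<45)
    q=xy[m].astype(np.float32); print(n,cv2.minEnclosingCircle(q),q.mean(0),np.median(z[m]),len(q))
E
python3 ped.py 1; python3 go.py 589 -179 50
```

```text
time_s: 9.72
eef_pos: [588.4, -178.3, 163.3]
tool_rot: [0.998, -0.062, -0.001, -0.0]
contact_force: [-0.1, -0.2, 0.4]
width: 88.1
gripper_force: 0.0
top ((642.837158203125, 180.324462890625), 27.938804626464844) [643.2714  180.12584] 67.28528524487388 416
side ((633.744140625, 181.77548217773438), 25.353612899780273) [627.0453  180.93507] 68.36350807481438 57
shift [ 0.04  0.13 11.4 ] at [ 588.9 -177.7  164. ] w 87.6 gf 0.0 t 9.825
turn [-0.03  0.07  0.09] j6 1.38
```

View pics/top1.png

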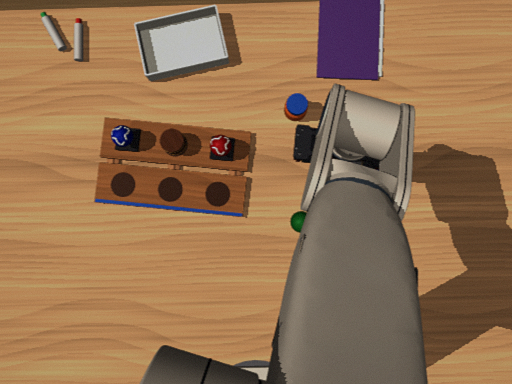

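The pedestal stands on its rear spot at pixel (173,141), upright and centred to about 1 mm. Now I grasp the white bauble.

```bash
python3 -m pendant '{"xyz":[[0,0.1,4],[0,0.1,7],[0,0.1,9.5],[0,0.1,11],[0,0.1,11.4],[0,0.1,11.4],[0,0.1,11.4],[0,0.1,11.4],[0,0.1,11.4],[0,0.1,11.4],[0,0.1,11.4],[0,0.1,11.4]],"delta_rot":[[0,0,0],[0,0,0],[0,0,0],[0,0,0],[0,0,0],[0,0,0],[0,0,0],[0,0,0],[0,0,0],[0,0,0],[0,0,0],[0,0,0]],"grip":[0,0,0,0,0,0,0,0.5,0.5,0.5,0.5,0.5]}'
python3 go.py 589 -179 170
```

```text
time_s: 11.32
eef_pos: [589.0, -180.0, 50.7]
tool_rot: [0.998, -0.062, 0.0, -0.0]
contact_force: [-0.2, -0.1, 0.9]
width: 49.3
gripper_force: 30.0
shift [-1.000e-02 -1.000e-01 -1.193e+01] at [ 589.  -180.    50.7] w 49.3 gf 30.0 t 11.325
turn [-0.   -0.    0.01] j6 1.38
```

```bash
python3 -m pendant '{"xyz":[[0,0,-1],[0,0,-3],[0,0,-6],[0,0,-9],[0,0,-12],[0,0,-13.5],[0,0,-14],[0,0,-14]],"delta_rot":[[0,0,0],[0,0,0],[0,0,0],[0,0,0],[0,0,0],[0,0,0],[0,0,0],[0,0,0]],"grip":[0.5,0.5,0.5,0.5,0.5,0.5,0.5,0.5]}'
python3 go.py 642.3 180 190
```

```text
time_s: 12.32
eef_pos: [588.6, -179.9, 190.4]
tool_rot: [0.998, -0.062, -0.0, -0.0]
contact_force: [0.1, -0.1, -0.9]
width: 48.9
gripper_force: 30.0
shift [  0.89 -36.38   0.04] at [ 588.6 -179.9  190.4] w 48.9 gf 30.0 t 12.325
turn [-0.01  0.03  0.01] j6 1.38
```

```bash
python3 -m pendant '{"xyz":[[0,-1.5,0],[0.1,-4.5,0],[0.2,-8.5,0],[0.3,-13,0],[0.4,-17.5,0],[0.5,-22,0],[0.6,-26.5,0],[0.7,-30.5,0],[0.8,-33.5,0],[0.85,-35.5,0],[0.9,-36.4,0],[0.9,-36.4,0]],"delta_rot":[[0,0,0],[0,0,0],[0,0,0],[0,0,0],[0,0,0],[0,0,0],[0,0,0],[0,0,0],[0,0,0],[0,0,0],[0,0,0],[0,0,0]],"grip":[0.5,0.5,0.5,0.5,0.5,0.5,0.5,0.5,0.5,0.5,0.5,0.5]}'
python3 -m pendant '{"xyz":[[0,0,0],[0,0,1],[0,0,3],[0,0,5],[0,0,6],[0,0,6.5],[0,0,6.5],[0,0,6.5]],"delta_rot":[[0,0,0],[0,0,0],[0,0,0],[0,0,0],[0,0,0],[0,0,0],[0,0,0],[0,0,0]],"grip":[0.5,0.5,0.5,0.5,0.5,0.5,0.5,0.5]}'
cat > wp.py <<'E'
from m import *
import sys
p,d=eyes.snapshot("side"); cv2.imwrite(f"pics/side{sys.argv[1]}.png",cv2.resize(p[70:230,180:340,::-1],None,fx=3,fy=3)); 
E
python3 wp.py 2; python3 go.py 642.3 180 118.7
```

```text
time_s: 13.82
eef_pos: [642.5, 180.1, 190.3]
tool_rot: [0.998, -0.062, -0.0, 0.0]
contact_force: [0.2, 0.3, -1.1]
width: 49.0
gripper_force: 30.0
time_s: 14.82
eef_pos: [643.2, 180.3, 126.3]
tool_rot: [0.998, -0.062, 0.001, -0.0]
contact_force: [0.4, -0.4, -0.2]
width: 48.5
gripper_force: 30.0
shift [-0.09  0.04  0.77] at [643.2 180.2 126.4] w 48.6 gf 30.0 t 14.875
turn [-0.03 -0.07  0.02] j6 1.95
```

View pics/side2.png

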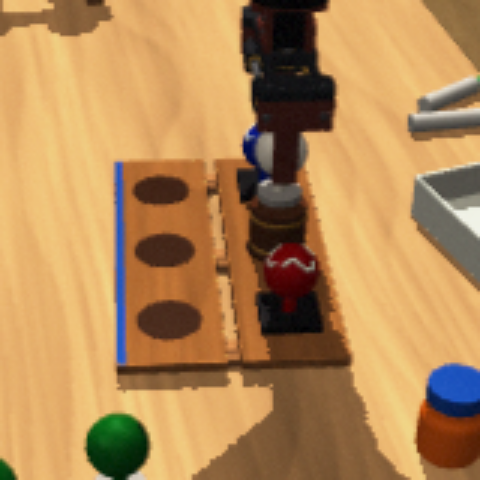

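White hangs upright above the pedestal (crop around (280,190)), so I lower it.

```bash
python3 -m pendant '{"xyz":[[0,0,0.3],[0,0,0.5],[0,0,0.7],[0,0,0.7],[0,0,0.7]],"delta_rot":[[0,0,0],[0,0,0],[0,0,0],[0,0,0],[0,0,0]],"grip":[0.5,0.5,0.5,0.5,0.5]}'; python3 go.py 642.3 180 118
```

```text
time_s: 15.5
eef_pos: [642.8, 180.1, 118.7]
tool_rot: [0.998, -0.062, 0.0, -0.0]
contact_force: [0.0, 0.6, 1.2]
width: 48.4
gripper_force: 30.0
shift [-0.05  0.02  0.07] at [642.8 180.1 118.7] w 48.4 gf 30.0 t 15.5
turn [-0.01 -0.01  0.01] j6 1.95
```

```bash
python3 -m pendant '{"xyz":[[0,0,0],[0,0,0],[0,0,0],[0,0,0],[0,0,-2],[0,0,-6],[0,0,-9],[0,0,-9]],"delta_rot":[[0,0,0],[0,0,0],[0,0,0],[0,0,0],[0,0,0],[0,0,0],[0,0,0],[0,0,0]],"grip":[0.4,0.2,0.2,0.2,0.2,0.2,0.2,0.2]}'; python3 go.py 567.2 -286.9 200
```

```text
time_s: 16.5
eef_pos: [644.7, 180.6, 212.9]
tool_rot: [0.998, -0.062, 0.003, -0.001]
contact_force: [0.6, -0.3, 0.2]
width: 70.3
gripper_force: 0.0
shift [-1.93 47.35  1.16] at [644.7 180.6 212.9] w 70.3 gf 0.0 t 16.5
turn [-0.14 -0.36  0.01] j6 1.95
```

```bash
python3 -m pendant '{"xyz":[[0,4,0],[-0.3,10,0],[-0.6,16,0],[-0.8,22,1],[-1,28,2],[-1.2,34,3],[-1.4,40,4],[-1.6,45,4.7],[-1.7,47.3,4.7],[-1.7,47.3,4.7],[-1.7,47.3,4.7]],"delta_rot":[[0,0,0],[0,0,0],[0,0,0],[0,0,0],[0,0,0],[0,0,0],[0,0,0],[0,0,0],[0,0,0],[0,0,0],[0,0,0]],"grip":[0,0,0,0,0,0,0,0,0,0,0]}'; 
python3 - <<'E'
from m import *
for n in ("top","side"):
    p,d=eyes.snapshot(n); P=np.nan_to_num(world(n,d)); cv2.imwrite(f"pics/{n}3.png",p[:,:,::-1])
    q=P.reshape(-1,3); q=q[(np.hypot(q[:,0]-642,q[:,1]-180)<40)&(q[:,2]>100)]
    f=lambda x:np.linalg.norm(q-x,axis=1)-24.7
    print(n,least_squares(f,[642,180,118],loss="soft_l1").x,len(q))
E
python3 go.py 567.2 -286.9 50
```

```text
time_s: 17.88
eef_pos: [567.8, -285.8, 161.7]
tool_rot: [0.998, -0.061, -0.0, -0.0]
contact_force: [0.3, 0.6, 0.1]
width: 87.7
gripper_force: 0.0
top [643.62500152 180.78113062 117.44881473] 407
side [642.40936974 180.49866953 118.64980234] 193
shift [-0.06  0.14 11.19] at [ 568.  -285.6  161.9] w 87.9 gf 0.0 t 17.975
turn [-0.01 -0.    0.12] j6 1.21
```

White's ball centre is at (643,180.6,118), which is on the pedestal and centred. Blue is next.

```bash
python3 -m pendant '{"xyz":[[0,0.1,4],[0,0.1,7],[0,0.1,9.5],[0,0.1,10.8],[0,0.1,11.1],[0,0.1,11.1],[0,0.1,11.1],[0,0.1,11.1],[0,0.1,11.1],[0,0.1,11.1],[0,0.1,11.1],[0,0.1,11.1]],"delta_rot":[[0,0,0],[0,0,0],[0,0,0],[0,0,0],[0,0,0],[0,0,0],[0,0,0],[0,0,0],[0,0,0],[0,0,0],[0,0,0],[0,0,0]],"grip":[0,0,0,0,0,0,0,0.5,0.5,0.5,0.5,0.5]}'
python3 go.py 567 -287 50
python3 -m pendant '{"xyz":[[0,0,-1],[0,0,-3],[0,0,-6],[0,0,-9],[0,0,-12],[0,0,-13.5],[0,0,-14],[0,0,-14]],"delta_rot":[[0,0,0],[0,0,0],[0,0,0],[0,0,0],[0,0,0],[0,0,0],[0,0,0],[0,0,0]],"grip":[0.5,0.5,0.5,0.5,0.5,0.5,0.5,0.5]}'
python3 go.py 546.9 307.1 190
```

```text
time_s: 19.48
eef_pos: [567.4, -288.2, 50.6]
tool_rot: [0.998, -0.062, -0.0, -0.0]
contact_force: [-0.2, 0.8, 0.6]
width: 48.7
gripper_force: 30.0
shift [-0.05 -0.11  0.06] at [ 567.4 -288.2   50.6] w 48.7 gf 30.0 t 19.475
turn [-0.    0.    0.01] j6 1.21
time_s: 20.48
eef_pos: [567.1, -288.1, 190.4]
tool_rot: [0.998, -0.062, -0.0, -0.0]
contact_force: [-0.1, 0.1, -1.8]
width: 49.1
gripper_force: 30.0
shift [ -9.35 -58.81   0.06] at [ 567.1 -288.1  190.4] w 49.1 gf 30.0 t 20.475
turn [-0.01  0.03  0.01] j6 1.21
```

```bash
python3 -m pendant '{"xyz":[[-1,-2,0],[-3,-6,0],[-5,-11,0],[-7,-17,0],[-8.5,-23,0],[-9.3,-29,0],[-9.3,-35,0],[-9.3,-41,0],[-9.3,-47,0],[-9.3,-52,0],[-9.3,-56,0],[-9.3,-58.3,0]],"delta_rot":[[0,0,0],[0,0,0],[0,0,0],[0,0,0],[0,0,0],[0,0,0],[0,0,0],[0,0,0],[0,0,0],[0,0,0],[0,0,0],[0,0,0]],"grip":[0.5,0.5,0.5,0.5,0.5,0.5,0.5,0.5,0.5,0.5,0.5,0.5]}'
python3 -m pendant '{"xyz":[[0,-0.5,0],[0,-0.5,2],[0,-0.5,5],[0,-0.5,8],[0,-0.5,10],[0,-0.5,11],[0,-0.5,11.3],[0,-0.5,11.3],[0,-0.5,11.3]],"delta_rot":[[0,0,0],[0,0,0],[0,0,0],[0,0,0],[0,0,0],[0,0,0],[0,0,0],[0,0,0],[0,0,0]],"grip":[0.5,0.5,0.5,0.5,0.5,0.5,0.5,0.5,0.5]}'
python3 go.py 546.9 307.1 68.3
```

```text
time_s: 21.98
eef_pos: [546.4, 303.4, 189.3]
tool_rot: [0.998, -0.061, -0.001, 0.001]
contact_force: [0.4, -0.7, -0.2]
width: 48.8
gripper_force: 30.0
time_s: 23.1
eef_pos: [548.2, 307.1, 78.6]
tool_rot: [0.998, -0.062, 0.001, -0.0]
contact_force: [0.5, -1.2, -0.9]
width: 48.5
gripper_force: 30.0
shift [-0.13  0.02  1.03] at [548.2 307.1  78.6] w 48.5 gf 30.0 t 23.1
turn [-0.05 -0.08  0.02] j6 2.19
```

```bash
python3 -m pendant '{"xyz":[[-0.05,0,0.3],[-0.05,0,0.6],[-0.05,0,0.9],[-0.05,0,0.9],[-0.05,0,0.9]],"delta_rot":[[0,0,0],[0,0,0],[0,0,0],[0,0,0],[0,0,0]],"grip":[0.5,0.5,0.5,0.5,0.5]}'; python3 go.py 546.9 307.1 68.3
```

```text
time_s: 23.72
eef_pos: [547.2, 306.9, 68.7]
tool_rot: [0.998, -0.062, 0.0, -0.0]
contact_force: [-1.2, 0.5, 1.3]
width: 48.9
gripper_force: 30.0
shift [-0.03 -0.02  0.04] at [547.2 306.9  68.7] w 48.9 gf 30.0 t 23.725
turn [-0.   -0.    0.01] j6 2.19
```

```bash
python3 -m pendant '{"xyz":[[0,0,0],[0,0,0],[0,0,0],[0,0,0],[0,0,-2],[0,0,-6],[0,0,-10],[0,0,-11],[0,0,-11]],"delta_rot":[[0,0,0],[0,0,0],[0,0,0],[0,0,0],[0,0,0],[0,0,0],[0,0,0],[0,0,0],[0,0,0]],"grip":[0.4,0.2,0.2,0.2,0.2,0.2,0.2,0.2,0.2]}'
python3 -m pendant '{"xyz":[[-1,4,0],[-2,10,0],[-3,16,0],[-4,22,0],[-4.2,28,0],[-4.2,34,0],[-4.2,40,0],[-4.2,46,0],[-4.2,52,0.5],[-4.2,55.4,1],[-4.2,55.4,1],[-4.2,55.4,1]],"delta_rot":[[0,0,0],[0,0,0],[0,0,0],[0,0,0],[0,0,0],[0,0,0],[0,0,0],[0,0,0],[0,0,0],[0,0,0],[0,0,0],[0,0,0]],"grip":[0,0,0,0,0,0,0,0,0,0,0,0]}'
python3 go.py 436.5 -238.1 50
```

```text
time_s: 24.85
eef_pos: [547.4, 307.0, 179.7]
tool_rot: [0.998, -0.062, 0.001, -0.0]
contact_force: [-0.2, 0.1, -0.3]
width: 69.9
gripper_force: 0.0
time_s: 26.35
eef_pos: [436.4, -236.8, 167.7]
tool_rot: [0.998, -0.062, -0.001, -0.001]
contact_force: [-0.8, -1.2, -0.2]
width: 87.7
gripper_force: 0.0
shift [ 0.05  0.15 11.77] at [ 436.4 -236.8  167.7] w 87.7 gf 0.0 t 26.35
turn [-0.07  0.13 -0.01] j6 1.17
```

```bash
python3 -m pendant '{"xyz":[[0,0.1,4],[0,0.1,7],[0,0.1,10],[0,0.1,11.4],[0,0.1,11.8],[0,0.1,11.8],[0,0.1,11.8],[0,0.1,11.8],[0,0.1,11.8],[0,0.1,11.8],[0,0.1,11.8],[0,0.1,11.8]],"delta_rot":[[0,0,0],[0,0,0],[0,0,0],[0,0,0],[0,0,0],[0,0,0],[0,0,0],[0,0,0],[0,0,0],[0,0,0],[0,0,0],[0,0,0]],"grip":[0,0,0,0,0,0,0,0.5,0.5,0.5,0.5,0.5]}'
python3 go.py 436.5 -238.1 50
python3 -m pendant '{"xyz":[[0,0,-1],[0,0,-3],[0,0,-6],[0,0,-9],[0,0,-12],[0,0,-13.5],[0,0,-14],[0,0,-14]],"delta_rot":[[0,0,0],[0,0,0],[0,0,0],[0,0,0],[0,0,0],[0,0,0],[0,0,0],[0,0,0]],"grip":[0.5,0.5,0.5,0.5,0.5,0.5,0.5,0.5]}'
python3 go.py 518.4 79 190
```

```text
time_s: 27.85
eef_pos: [437.0, -238.8, 50.7]
tool_rot: [0.998, -0.062, 0.0, 0.0]
contact_force: [0.5, 0.1, 1.1]
width: 49.3
gripper_force: 30.0
shift [-0.06 -0.06  0.07] at [ 437.  -238.8   50.7] w 49.3 gf 30.0 t 27.85
turn [ 0.   -0.    0.01] j6 1.17
time_s: 28.85
eef_pos: [436.8, -238.6, 190.3]
tool_rot: [0.998, -0.062, -0.0, -0.0]
contact_force: [0.7, -0.1, -1.5]
width: 49.1
gripper_force: 30.0
shift [  4.18 -32.52   0.04] at [ 436.8 -238.6  190.3] w 49.1 gf 30.0 t 28.85
turn [-0.01  0.03  0.01] j6 1.17
```

```bash
python3 -m pendant '{"xyz":[[0.2,-1.5,0],[0.5,-4.5,0],[1,-8.5,0],[1.6,-13,0],[2.2,-17.5,0],[2.8,-22,0],[3.4,-26,0],[3.8,-29,0],[4.1,-31.5,0],[4.15,-32.5,0],[4.15,-32.5,0],[4.15,-32.5,0]],"delta_rot":[[0,0,0],[0,0,0],[0,0,0],[0,0,0],[0,0,0],[0,0,0],[0,0,0],[0,0,0],[0,0,0],[0,0,0],[0,0,0],[0,0,0]],"grip":[0.5,0.5,0.5,0.5,0.5,0.5,0.5,0.5,0.5,0.5,0.5,0.5]}'
python3 -m pendant '{"xyz":[[0,0,0],[0,0,2],[0,0,5],[0,0,8],[0,0,10],[0,0,11],[0,0,11.3],[0,0,11.6],[0,0,11.9],[0,0,12.15],[0,0,12.15],[0,0,12.15]],"delta_rot":[[0,0,0],[0,0,0],[0,0,0],[0,0,0],[0,0,0],[0,0,0],[0,0,0],[0,0,0],[0,0,0],[0,0,0],[0,0,0],[0,0,0]],"grip":[0.5,0.5,0.5,0.5,0.5,0.5,0.5,0.5,0.5,0.5,0.5,0.5]}'
python3 go.py 518.4 79 68.3
```

```text
time_s: 30.35
eef_pos: [517.8, 78.1, 190.4]
tool_rot: [0.998, -0.062, -0.0, 0.0]
contact_force: [-0.2, -0.3, -0.7]
width: 49.1
gripper_force: 30.0
time_s: 31.85
eef_pos: [518.3, 78.7, 69.3]
tool_rot: [0.998, -0.062, 0.0, -0.0]
contact_force: [0.5, 0.4, -0.8]
width: 49.0
gripper_force: 30.0
shift [ 0.   -0.03  0.1 ] at [518.3  78.7  69.3] w 49.0 gf 30.0 t 31.85
turn [-0.   -0.01  0.02] j6 1.82
```

```bash
python3 -m pendant '{"xyz":[[0,0,0.1],[0,0,0.1],[0,0,0.1],[0,0,0.1],[0,0,0.1],[0,0,0.1],[0,0,-2],[0,0,-6],[0,0,-10],[0,0,-11],[0,0,-11]],"delta_rot":[[0,0,0],[0,0,0],[0,0,0],[0,0,0],[0,0,0],[0,0,0],[0,0,0],[0,0,0],[0,0,0],[0,0,0],[0,0,0]],"grip":[0.5,0.5,0.4,0.2,0.2,0.2,0.2,0.2,0.2,0.2,0.2]}'
python3 -m pendant '{"xyz":[[-1,4,0],[-2.4,10,0],[-3.7,16,0],[-4.6,20.1,0],[-4.6,20.1,1],[-4.6,20.1,1],[-4.6,20.1,1]],"delta_rot":[[0,0,0],[0,0,0],[0,0,0],[0,0,0],[0,0,0],[0,0,0],[0,0,0]],"grip":[0,0,0,0,0,0,0]}'
python3 go.py 447.7 -115 50
```

```text
time_s: 33.22
eef_pos: [518.4, 78.7, 179.3]
tool_rot: [0.998, -0.062, 0.0, -0.0]
contact_force: [0.5, 0.3, 0.7]
width: 70.1
gripper_force: 0.0
time_s: 34.1
eef_pos: [447.9, -114.2, 168.5]
tool_rot: [0.998, -0.061, -0.001, -0.0]
contact_force: [0.8, 0.3, 0.2]
width: 88.0
gripper_force: 0.0
shift [1.000e-02 9.000e-02 1.185e+01] at [ 447.9 -114.2  168.5] w 88.0 gf 0.0 t 34.1
turn [-0.02  0.07  0.09] j6 1.42
```

```bash
python3 -m pendant '{"xyz":[[0,0.1,4],[0,0.1,7],[0,0.1,10],[0,0.1,11.4],[0,0.1,11.8],[0,0.1,11.8],[0,0.1,11.8],[0,0.1,11.8],[0,0.1,11.8],[0,0.1,11.8],[0,0.1,11.8],[0,0.1,11.8]],"delta_rot":[[0,0,0],[0,0,0],[0,0,0],[0,0,0],[0,0,0],[0,0,0],[0,0,0],[0,0,0],[0,0,0],[0,0,0],[0,0,0],[0,0,0]],"grip":[0,0,0,0,0,0,0,0.5,0.5,0.5,0.5,0.5]}'
python3 go.py 447.7 -115 50
python3 -m pendant '{"xyz":[[0,0,-1],[0,0,-3],[0,0,-6],[0,0,-9],[0,0,-12],[0,0,-13.5],[0,0,-14],[0,0,-14]],"delta_rot":[[0,0,0],[0,0,0],[0,0,0],[0,0,0],[0,0,0],[0,0,0],[0,0,0],[0,0,0]],"grip":[0.5,0.5,0.5,0.5,0.5,0.5,0.5,0.5]}'
python3 go.py 532.6 193.3 190
```

```text
time_s: 35.6
eef_pos: [447.7, -116.1, 51.2]
tool_rot: [0.998, -0.062, 0.0, -0.0]
contact_force: [0.9, -0.4, 1.5]
width: 48.8
gripper_force: 30.0
shift [-0.02 -0.11  0.12] at [ 447.7 -116.1   51.2] w 48.8 gf 30.0 t 35.6
turn [-0.   -0.    0.01] j6 1.41
time_s: 36.6
eef_pos: [447.4, -116.1, 190.8]
tool_rot: [0.998, -0.062, -0.0, -0.0]
contact_force: [0.1, -0.9, -2.2]
width: 49.0
gripper_force: 30.0
shift [  4.64 -31.75   0.08] at [ 447.4 -116.1  190.8] w 49.0 gf 30.0 t 36.6
turn [-0.    0.03  0.01] j6 1.41
```

```bash
python3 -m pendant '{"xyz":[[0.2,-1.5,0],[0.6,-4.5,0],[1.2,-8.5,0],[1.8,-13,0],[2.4,-17.5,0],[3,-22,0],[3.7,-26,0],[4.2,-29,0],[4.5,-31,0],[4.6,-31.75,0],[4.6,-31.75,0],[4.6,-31.75,0]],"delta_rot":[[0,0,0],[0,0,0],[0,0,0],[0,0,0],[0,0,0],[0,0,0],[0,0,0],[0,0,0],[0,0,0],[0,0,0],[0,0,0],[0,0,0]],"grip":[0.5,0.5,0.5,0.5,0.5,0.5,0.5,0.5,0.5,0.5,0.5,0.5]}'
python3 -m pendant '{"xyz":[[0,0,0],[0,0,2],[0,0,5],[0,0,8],[0,0,10],[0,0,11],[0,0,11.3],[0,0,11.6],[0,0,11.9],[0,0,12.15],[0,0,12.15],[0,0,12.15]],"delta_rot":[[0,0,0],[0,0,0],[0,0,0],[0,0,0],[0,0,0],[0,0,0],[0,0,0],[0,0,0],[0,0,0],[0,0,0],[0,0,0],[0,0,0]],"grip":[0.5,0.5,0.5,0.5,0.5,0.5,0.5,0.5,0.5,0.5,0.5,0.5]}'
python3 go.py 532.6 193.3 69
```

```text
time_s: 38.1
eef_pos: [532.2, 192.4, 191.1]
tool_rot: [0.998, -0.062, -0.0, 0.0]
contact_force: [-0.5, 0.3, -0.9]
width: 49.1
gripper_force: 30.0
time_s: 39.6
eef_pos: [532.6, 193.3, 69.8]
tool_rot: [0.998, -0.062, 0.0, -0.0]
contact_force: [-0.3, -0.2, -1.4]
width: 49.1
gripper_force: 30.0
shift [0.   0.   0.08] at [532.6 193.3  69.8] w 49.1 gf 30.0 t 39.6
turn [-0.   -0.01  0.01] j6 2.02
```

```bash
python3 -m pendant '{"xyz":[[0,0,0.1],[0,0,0.1],[0,0,0.1],[0,0,0.1],[0,0,0.1],[0,0,0.1],[0,0,-2],[0,0,-6],[0,0,-10],[0,0,-13],[0,0,-13]],"delta_rot":[[0,0,0],[0,0,0],[0,0,0],[0,0,0],[0,0,0],[0,0,0],[0,0,0],[0,0,0],[0,0,0],[0,0,0],[0,0,0]],"grip":[0.5,0.5,0.4,0.2,0.2,0.2,0.2,0.2,0.2,0.2,0.2]}'
python3 -m pendant '{"xyz":[[-1,4,0],[-2,10,0],[-3,16,0],[-4,22,0],[-4,28,0],[-4,32,0],[-4,32,0],[-4,32,0]],"delta_rot":[[0,0,0],[0,0,0],[0,0,0],[0,0,0],[0,0,0],[0,0,0],[0,0,0],[0,0,0]],"grip":[0.2,0.2,0.2,0.2,0.2,0.2,0.2,0.2]}'
python3 - <<'E'
from m import *
a=np.radians(-7.1); ex=np.array([np.cos(a),np.sin(a)]); ey=np.array([-ex[1],ex[0]]); O=np.array([642.4,180.4])-55*ex
for n in ("top","side"):
    p,d=eyes.snapshot(n); P=np.nan_to_num(world(n,d)); cv2.imwrite(f"pics/{n}9.png",p[:,:,::-1])
    for k,t,h in (("blue",(547,307),68),("red",(518,79),68),("green",(533,193),68),("white",(642,180),118),("bm",(657,295),68),("rm",(628,67),68)):
        q=P.reshape(-1,3); q=q[(np.hypot(q[:,0]-t[0],q[:,1]-t[1])<40)&(q[:,2]>h-15)]
        x=least_squares(lambda x:np.linalg.norm(q-x,axis=1)-24.7,[*t,h],loss="soft_l1").x
        v=x[:2]-O; print(n,k,x.round(1),"board",(v@ex).round(1),(v@ey).round(1),len(q))
E
```

```text
time_s: 40.98
eef_pos: [533.9, 193.8, 202.0]
tool_rot: [0.998, -0.062, 0.002, -0.001]
contact_force: [-0.8, 0.7, -1.3]
width: 70.4
gripper_force: 0.0
time_s: 41.98
eef_pos: [452.8, -118.9, 198.8]
tool_rot: [0.998, -0.062, -0.001, -0.0]
contact_force: [0.8, 0.7, -0.7]
width: 70.1
gripper_force: 0.0
top blue [548.  307.6  67.3] board -54.4 114.5 385
top red [519.1  79.3  67.4] board -54.9 -115.6 370
top green [533.6 194.4  67.5] board -54.7 0.4 375
top white [643.6 180.8 117.5] board 56.1 0.5 408
top bm [657.1 294.7  67.7] board 55.4 115.3 381
top rm [628.6  66.7  67.7] board 55.4 -114.5 364
side blue [546.3 306.5  68.8] board -56.0 113.3 100
side red [517.3  79.1  68.8] board -56.6 -116.0 189
side green [531.6 193.5  69. ] board -56.6 -0.6 131
side white [642.3 180.3 118.7] board 54.9 -0.1 246
side bm [656.  293.8  69. ] board 54.5 114.2 84
side rm [627.3  66.5  68.9] board 54.1 -114.9 271
```

View pics/side9.png

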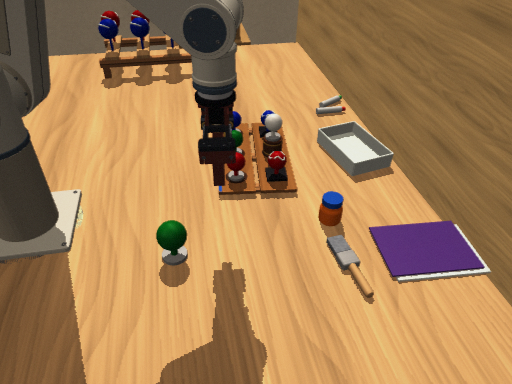

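View pics/top9.png

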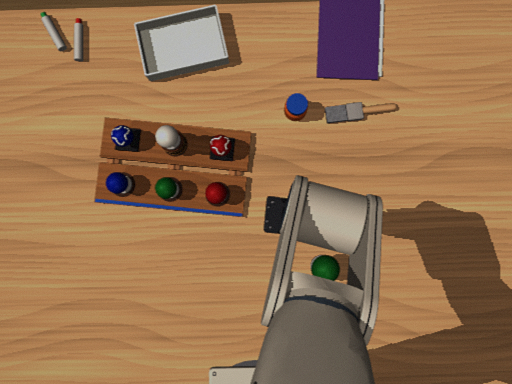

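All pieces stand on their spots within about 2 mm: blue (118,183), green (167,188), red (217,193), and white on the pedestal (168,139). The jar and brush have not moved, and the arm is clear.

```bash
python3 -c "
from rig import ticket
print(ticket.hand_in())"
```

```text
the job is handed in; nothing more can be done
None
```

The painting set is laid out and handed in: at the last camera check the pedestal with the white bauble on top and the blue, green and red baubles stood upright, all within about 2 mm of their spots; the hand-in gave no verdict.

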